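# Fetch the stain jar from behind the reagent bottles and weigh it

### The job

The squat, wide jar with the steel lid in the back row of the grey reagent tray has to be weighed. First move the three tall bottles of the front row to the dark steel side plate and stand them there, then set the jar down gently, without dropping it, on the middle of the balance pan; only then stand every bottle upright again on the very spot in the tray from which it came. Leave the small pot and the slide box in the tray where they are, and let nothing topple.

Things in the scene. Friction and masses are not known exactly. Their poses are not given: they have to be found in the camera images.
- round_bottle_c (a point): White plastic bottle upright in the front row of the tray, grey cap, 105 mm tall in all; the wide round one: body a cylinder of 50 mm diameter up to 76 mm above its foot. Grip the body 60 to 75 mm above its foot (higher than its centre) to keep the cap clear of the gripper. About 0.14 kg. The point is at its centre, half-way up (52.5 mm above its foot); z is up along the bottle.
- slim_bottle_c (a point): White plastic bottle upright in the front row of the tray, grey cap, 105 mm tall in all; the slim round one: body a cylinder of 37 mm diameter up to 80 mm above its foot. Grip the body 60 to 75 mm above its foot (higher than its centre) to keep the cap clear of the gripper. About 0.14 kg. The point is at its centre, half-way up (52.5 mm above its foot); z is up along the bottle.
- square_bottle_c (a point): White plastic bottle upright in the front row of the tray, grey cap, 105 mm tall in all; the square one: body 46 by 46 mm with its faces along its own x and y axes, up to 80 mm above its foot. Grip the body 60 to 75 mm above its foot (higher than its centre) to keep the cap clear of the gripper. About 0.14 kg. The point is at its centre, half-way up (52.5 mm above its foot); z is up along the bottle.
- jar_c (a point): The jar to weigh: squat, round, white plastic with a steel lid, 56 mm in diameter over the lid (body 53 mm), 40 mm high, about 0.12 kg, standing in the back row of the tray. The point is at its centre, 20 mm above its foot; z is up.
- pot_c (a point): Bystander in the back row: small round pot with a steel lid, 34 mm in diameter, 34 mm high, loose. Leave it alone. The point is at its centre, 17 mm above its foot.
- slide_box_c (a point): Bystander in the back row: square white box with a grey lid, 48 by 48 mm, 34 mm high, loose. Leave it alone. The point is at its centre, 17 mm above its foot; faces along its x and y axes.
- tray: Grey tray, fixed, 150 mm (x, front to back) by 280 mm (y); rim 11 mm high, floor 6 mm above the table. Origin: centre of the underside, at table height. Dark round spots: front row at x = -29 mm (nearer the robot), back row at x = +29 mm, at y = -85, 0, +85 mm. Bottles start in any order on the front spots; jar, pot and slide box on the back ones (within 3 mm). The bottles block a gripper at the jar.
- plate: Bare flat dark steel side plate, fixed, 280 mm (its x) by 150 mm (its y), 4 mm thick, on the table to the left or right of the tray: the side area. Room for the three bottles in a row along its x, 85 mm apart. Origin: centre of the underside, at table height.
- balance: White bench balance, fixed, on the other side of the tray, with a round steel pan of 120 mm diameter. Origin: on the pan's axis, at table height; the flat pan top is 60 mm above the origin and does not sink. Housing: 140 mm from the pan's axis to its own -x (display, towards the robot), 70 mm to +x and 85 mm to either side, 42 mm high.
Mind the look-alikes: they are no part of the job. What is shaped like the part that bears round_bottle_c but green is not meant. Leave any orange look-alike of the part that bears slim_bottle_c alone.

How it is judged:
By the outcome, as a careful person would: the job done as asked, in the order asked, and still so for the second after the job is handed in, with the robot touching nothing.
It also fails if it takes over 144 s, if anything falls off the work surface, if the arm or the gripper's body presses on something with over 40 N, if the wrist force passes 120 N, or if a joint passes its speed limit or range.

### The arm

A 6-joint arm with a two-finger parallel gripper is mounted at the origin on the work surface. World frame = base frame: x ahead of the robot, y to its left, z up, the work surface at z = 0. Lengths are in m, angles in rad, forces in N, time in s.
With the tool pointing down it reaches from about 0.375 to 0.975 m from the base axis. Payload 3.8 kg.
Tool frame: the origin (TCP) lies midway between the tips of the shut fingers; the grasp point (between the pads) lies 19 mm behind it; z points along the fingers, y is the line along which they close (so a half turn about z gives the same grasp; the last joint's range is limited). The gripper opens to 88 mm and grips with 3 to 60 N. Pads are 18 mm wide; open, the fingers measure 123 mm over their backs; the gripper's body (75 mm by 187 mm) begins 45 mm behind the grasp point.
Start: joints at [-1.217, 0.264, 1.604, -0, 1.274, -0.037], TCP at [0.257, -0.624, 0.239] pointing down, gripper open.
Joint ranges: [-2.63, 2.63], [-0.94, 2.18], [0.31, 2.57], [-1.31, 4.45], [0, 2.66], [-2.55, 2.55]. Speed limits (rad/s): [2.57, 2.57, 3.14, 3.14, 3.14, 3.14].

### API

Orientations are given as a rotation vector (axis times angle).
In Python, from cell import r, optics gives the robot as it stands. The module is installed in compiled form; this text tells all that it offers.
- The arm moves only by the shell command python3 -m pendant 'ROWS' [OPENING] [FORCE]. ROWS is JSON, a list that holds one entry, the list of rows, each a list of 4 numbers: the shift along the world's x, y, z in m, then the turn about the world's z in degrees. In form: [[[dx, dy, dz, turn], ...]]. A call has 1 to 5 rows; each row shifts and turns the commanded pose from where the row before left it; what a row does not reach is not made up. A row lasts 1/8 s, in which the tool goes at most 62.5 mm and 10.7 degrees, less where a joint would pass 70% of its speed; a pose out of reach is approached as far as the arm can. A call is refused whole if a number of a shift passes 0.0625 or a number of a turn 10.7, either way. A call with a gripper value outside its range is refused whole. OPENING is the finger opening in m, from 0 to 0.0881, set as the call begins (- or left out, the last holds). The fingers move at their own pace and stop on an object; FORCE is the grip in N (left out, the last holds). Time passes only in rows, so rows that do not move let the fingers close. It gives the time, the measured TCP pose, the force and the opening at its end, in the units of the state.
- r.get_state(): the state, without advancing time (a new reading comes with each control period).
- optics.get_image(name): name is "scene" or "top"; returns a dict with "pixels" (480x640x3 uint8, red, green, blue), "range_z" (480x640 float32, m along the optical axis (not along the pixel's ray), 0 where there is no reading), "fx", "fy", "cx", "cy" (pixels), "cam_to_world" (4x4, takes a point from camera to world coordinates). Camera axes: x right, y down, z forward; pixel columns grow to the right and rows downward; lengths in m; the calibration is good to about 2 mm. A picture is of the moment at which its call begins.
- r.finish_job(): hands the job in, once; it reports no verdict.
The state is a dict: "time_s": time; "joint_positions": joint angles; "joint_velocities": joint speeds; "joint_efforts": joint torques, N m; "tool_pos": TCP position; "tcp_rot": TCP orientation; "wrist_force": force on the tool from outside, world axes, zero at the start; "wrist_torque": the same for the moment, N m; "grip_width": finger opening in m.
Only numpy, scipy, OpenCV 4.12 (cv2) and the standard library are available. Lean on these libraries where they do the work, as an engineer would, in place of code of your own. Each camera call takes 0.05 s, during which the arm holds its last target. There are 200 camera calls.

## Working session

There is one attempt and no reset: what is moved stays moved. The work goes in short steps, Python scripts to look and compute and a shell command to move; the robot and the scene stay as the last step left them, time stands still between calls to the robot, and variables do not carry over. Pictures are saved under pics/ and viewed, on a budget of 14 in all, crops included, one or two more only if the job needs it, and the job is handed in when it is done.

```bash
mkdir -p pics; cat > h.py <<'E'
import numpy as np, cv2
from cell import r, optics
def grab(n,fn=None):
    d=optics.get_image(n)
    if fn: cv2.imwrite('pics/'+fn,d['pixels'][:,:,::-1])
    return d
def cloud(d):
    z=d['range_z'].astype(float); v,u=np.mgrid[:480,:640]
    P=np.stack([(u-d['cx'])/d['fx']*z,(v-d['cy'])/d['fy']*z,z,np.ones_like(z)],-1)
    W=P@np.array(d['cam_to_world']).T
    W=W[...,:3]; W[z==0]=np.nan
    return W
E
python3 - <<'E'
from h import *
for n in('scene','top'):
    d=grab(n,n+'1.png'); np.save(n+'.npy',cloud(d)); print(n,d['fx'],d['cx'],d['cy'],np.round(d['cam_to_world'],3).tolist())
s=r.get_state(); print(s['time_s'],s['tool_pos'],s['tcp_rot'],s['grip_width'])
E
```

```text
scene 485.87529936457963 328.0815460137001 235.99303080228802 [[-0.408, 0.585, -0.701, 1.103], [0.913, 0.263, -0.312, 0.282], [0.002, -0.767, -0.641, 0.633], [0.0, 0.0, 0.0, 1.0]]
top 487.4323326798874 317.2079717825959 241.29040828071257 [[-0.005, -0.987, 0.163, 0.378], [-1.0, 0.007, 0.009, 0.004], [-0.01, -0.163, -0.987, 0.936], [0.0, 0.0, 0.0, 1.0]]
0.1 [ 0.25689601 -0.62351973  0.2375233 ] [-3.07988943e+00 -6.09539618e-01  5.09672232e-04] 0.08815975636975072
```

View pics/scene1.png

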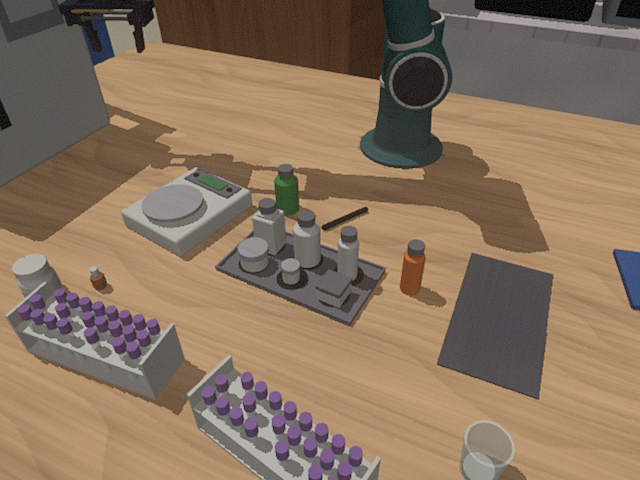

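View pics/top1.png

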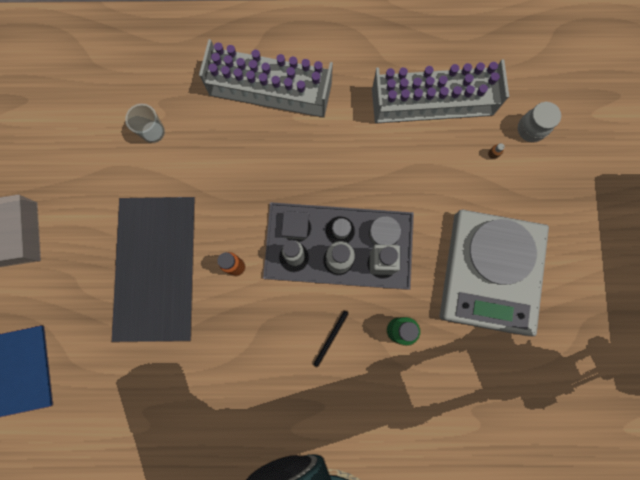

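The scene view shows the balance (172,205), the tray (300,275) and the plate (497,320). The top view shows these things:

- **Bottles:** slim (292,250), round (340,257) and square (386,258).
- **Back row:** slide box (294,224), pot (342,229) and jar (385,231).
- **Other places:** plate (155,268) and pan (503,252).
- **Possible mix-ups:** orange bottle (230,263) for the slim one, green bottle (405,331) for the round one, the pot (342,229) or the white jar (542,120) for the jar. I take the wide steel-lidded one at (385,231).

```bash
cat > meas.py <<'E'
from h import *
def clusters(W,lo,hi,box=(0.25,0.75,-0.5,0.5),mn=12):
    m=(W[...,2]>lo)&(W[...,2]<hi)&(W[...,0]>box[0])&(W[...,0]<box[1])&(W[...,1]>box[2])&(W[...,1]<box[3])
    n,l,st,c=cv2.connectedComponentsWithStats(m.astype(np.uint8),connectivity=4)
    for i in range(1,n):
        if st[i,4]<mn: continue
        p=W[l==i]; (a,b),(w,h),g=cv2.minAreaRect((p[:,:2]*1000).astype(np.float32))
        print('px',c[i].round(),'n',st[i,4],'rect c %.1f %.1f size %.1f %.1f ang %.1f'%(a,b,w,h,g),'mean',(p.mean(0)*1000).round(1),'circ',np.round(cv2.minEnclosingCircle((p[:,:2]*1000).astype(np.float32))[1],1))
E
python3 - <<'E'
from meas import *
for n in('top','scene'):
    W=np.load(n+'.npy')
    for nm,lo,hi in(('caps',.104,.118),('shoulder',.078,.09),('pan',.055,.066),('lids',.036,.0525)):
        print(n,nm); clusters(W,lo,hi,(0.3,0.62,-.45,.42),20)
d=cv2.imread('pics/top1.png'); W=np.load('top.npy')
hsv=cv2.cvtColor(d,cv2.COLOR_BGR2HSV)
for nm,dark in (('top',None),):
    m=((hsv[...,1]<60)&(W[...,2]<.02)&(W[...,2]>-.01)&(abs(W[...,1])<.5)).astype(np.uint8)
    m=cv2.morphologyEx(m,cv2.MORPH_OPEN,np.ones((5,5)))
    n,l,st,c=cv2.connectedComponentsWithStats(m)
    for i in range(1,n):
        if st[i,4]>1500:
            p=W[l==i]; print('flat',c[i].round(),st[i,4],cv2.minAreaRect((p[:,:2]*1000).astype(np.float32)),'z',np.percentile(p[:,2]*1000,[5,50,95]).round(1))
a=cv2.resize(d[190:320,250:430],None,fx=4,fy=4,interpolation=cv2.INTER_CUBIC); cv2.imwrite('pics/crop1.png',a)
E
```

```text
top caps
px [291. 248.] n 217 rect c 503.2 56.1 size 27.6 27.2 ang 11.4 mean [502.8  56.  110.8] circ 14.3
px [341. 253.] n 275 rect c 494.2 -28.8 size 30.7 31.0 ang 63.8 mean [494.1 -28.8 110.7] circ 15.9
px [389. 255.] n 275 rect c 489.8 -110.2 size 30.6 30.6 ang 32.7 mean [ 489.7 -110.3  110.6] circ 16.1
px [225. 260.] n 151 rect c 484.5 170.2 size 25.0 26.9 ang 18.1 mean [484.2 169.8 105.5] circ 14.1
px [413. 328.] n 55 rect c 367.4 -147.6 size 23.2 12.3 ang 48.7 mean [ 366.6 -147.2  105.5] circ 11.7
px [406. 333.] n 113 rect c 358.6 -136.8 size 30.1 18.8 ang 39.7 mean [ 358.4 -136.7  105.2] circ 15.2
top shoulder
px [294. 254.] n 105 rect c 499.3 54.4 size 28.2 36.4 ang 23.7 mean [496.   53.   86.1] circ 18.3
px [340. 257.] n 323 rect c 494.1 -29.1 size 47.8 48.2 ang 89.6 mean [491.  -28.1  84.2] circ 25.0
px [385. 259.] n 343 rect c 489.7 -110.0 size 44.4 45.0 ang 88.7 mean [ 487.  -107.3   85.4] circ 30.3
px [232. 264.] n 101 rect c 482.2 165.5 size 27.5 35.6 ang 66.1 mean [479.6 163.1  81.5] circ 18.1
px [401. 331.] n 131 rect c 361.8 -133.8 size 41.2 28.4 ang 1.6 mean [ 361.
[... 2604 characters left out ...]
 -21.9  44.4] circ 24.4
px [290. 265.] n 225 rect c 555.4 -34.4 size 34.0 32.3 ang 13.3 mean [556.  -34.1  41.2] circ 17.8
px [348. 265.] n 136 rect c 513.7 59.9 size 18.8 36.3 ang 29.2 mean [516.9  59.6  44.3] circ 18.2
px [334. 282.] n 615 rect c 561.6 52.4 size 48.3 49.9 ang 85.8 mean [563.6  53.2  41. ] circ 32.6
px [411. 276.] n 145 rect c 494.9 170.6 size 18.6 36.3 ang 14.0 mean [498.4 170.2  44.3] circ 18.2
flat [154. 269.] 10951 ((484.1095275878906, 328.7016296386719), (277.8709411621094, 149.987060546875), 0.5281358957290649) z [1.5 4.2 6.9]
flat [336. 247.] 7389 ((524.5375366210938, -27.570419311523438), (281.7602233886719, 150.06236267089844), 85.52876281738281) z [ 3.3  6.3 11.4]
```

View pics/crop1.png

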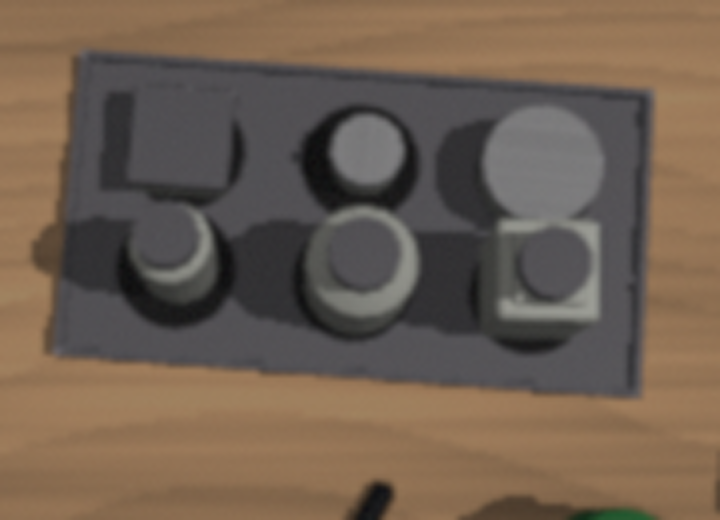

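The crop confirms the choice: jar with the wide round lid at crop (543,160), behind the square bottle (550,270), then round (362,260), slim (170,245), pot (367,150) and slide box (183,135). The two views agree within about 2 mm. They give square (490.5,-111), round (495,-29), slim (504,56), jar (546,-115), pan (503.5,-325.4, z 60) and plate (484,329), with the tray yaw at about -4.5°. I'll now move above the square bottle.

```bash
python3 -m pendant '[[[0.0233,0.0513,0,6.6],[0.0233,0.0513,0,6.6],[0.0233,0.0513,0,6.6],[0.0233,0.0513,0,6.6],[0.0233,0.0513,0,6.6]]]' 0.088 25
python3 -m pendant '[[[0.0233,0.0513,0,6.6],[0.0233,0.0513,0,6.6],[0.0233,0.0513,0,6.6],[0.0233,0.0513,0,6.6],[0.0233,0.0513,0,6.6]]]'
python3 -m pendant '[[[0,0,0,0],[0,0,0,0]]]'
```

```text
time_s: 0.72
tool_pos: [0.3739, -0.3657, 0.2383]
tcp_rot: [-2.779, -1.465, -0.0]
wrist_force: [0.8, 0.3, -0.2]
grip_width: 0.0881
time_s: 1.35
tool_pos: [0.4903, -0.1093, 0.2385]
tcp_rot: [-2.248, -2.194, 0.0]
wrist_force: [1.0, -0.6, -0.4]
grip_width: 0.0882
time_s: 1.6
tool_pos: [0.4897, -0.1112, 0.2383]
tcp_rot: [-2.252, -2.19, 0.002]
wrist_force: [-0.1, -0.3, 0.9]
grip_width: 0.0882
```

```bash
python3 -m pendant '[[[0.001,0,-0.05,0],[0,0,-0.05,0],[0,0,-0.04,0],[0,0,-0.03,0],[0,0,-0.014,0]]]' 0.088
python3 -m pendant '[[[0,0,0,0],[0,0,0,0]]]' 
python3 -m pendant '[[[0,0,0,0],[0,0,0,0],[0,0,0,0],[0,0,0,0]]]' 0.03 25
python3 -m pendant '[[[0,0,0,0],[0,0,0,0]]]'
python3 -m pendant '[[[0,0,0.01,0],[0,0,0.02,0],[0,0,0.03,0],[0,0,0.03,0],[0,0,0.03,0]]]'
```

```text
time_s: 2.22
tool_pos: [0.4891, -0.1124, 0.0527]
tcp_rot: [-2.254, -2.185, 0.003]
wrist_force: [0.5, -0.5, -0.7]
grip_width: 0.088
time_s: 2.48
tool_pos: [0.4922, -0.1119, 0.0561]
tcp_rot: [2.252, 2.188, 0.002]
wrist_force: [0.1, -0.4, -0.1]
grip_width: 0.0879
time_s: 2.98
tool_pos: [0.4912, -0.111, 0.0549]
tcp_rot: [2.252, 2.19, 0.0]
wrist_force: [0.3, 0.1, -0.2]
grip_width: 0.0502
time_s: 3.22
tool_pos: [0.4911, -0.111, 0.0548]
tcp_rot: [-2.252, -2.19, 0.0]
wrist_force: [-1.0, 0.8, 2.1]
grip_width: 0.0456
time_s: 3.85
tool_pos: [0.4909, -0.1111, 0.176]
tcp_rot: [2.252, 2.19, 0.0]
wrist_force: [-0.4, -0.6, -1.4]
grip_width: 0.0456
```

```bash
python3 -m pendant '[[[0,0.01,0.03,0],[0.005,0.026,0.02,0],[0.008,0.04,0,0],[0.008,0.045,0,0],[0.008,0.045,0,0]]]'
python3 -m pendant '[[[0.008,0.045,0,0],[0.008,0.045,0,0],[0.008,0.045,0,0],[0.008,0.045,0,0],[0.008,0.035,0,0]]]'
python3 -m pendant '[[[0,0.02,0,0],[0,0.005,0,0],[0,0,0,0],[0,0,0,0]]]'
```

```text
time_s: 4.47
tool_pos: [0.5201, 0.0561, 0.2252]
tcp_rot: [2.253, 2.189, 0.001]
wrist_force: [0.1, -0.4, -1.3]
grip_width: 0.0455
time_s: 5.1
tool_pos: [0.56, 0.2717, 0.2249]
tcp_rot: [-2.251, -2.191, 0.0]
wrist_force: [-0.4, -1.1, -1.8]
grip_width: 0.0456
time_s: 5.6
tool_pos: [0.5601, 0.2937, 0.2248]
tcp_rot: [2.253, 2.189, -0.001]
wrist_force: [0.4, 0.1, -0.5]
grip_width: 0.0456
```

Descend 170 mm to within about 2 mm, then ease down to contact.

```bash
python3 -m pendant '[[[0,0,-0.04,0],[0,0,-0.05,0],[0,0,-0.04,0],[0,0,-0.025,0],[0,0,-0.012,0]]]'
python3 -m pendant '[[[0,0,0,0],[0,0,0,0],[0,0,0,0]]]'
python3 -m pendant '[[[0,0,-0.002,0],[0,0,-0.001,0],[0,0,-0.001,0],[0,0,0,0]]]'
```

```text
time_s: 6.22
tool_pos: [0.5591, 0.2933, 0.0559]
tcp_rot: [-2.253, -2.188, 0.005]
wrist_force: [-0.2, 0.9, -2.1]
grip_width: 0.0457
time_s: 6.6
tool_pos: [0.5613, 0.2954, 0.0595]
tcp_rot: [2.252, 2.189, 0.004]
wrist_force: [-0.4, -0.3, -1.1]
grip_width: 0.0458
time_s: 7.1
tool_pos: [0.5599, 0.2948, 0.0535]
tcp_rot: [-2.252, -2.19, 0.001]
wrist_force: [-0.1, -0.1, -1.4]
grip_width: 0.0456
```

```bash
python3 -m pendant '[[[0,0,-0.0005,0],[0,0,0,0],[0,0,0,0]]]'
python3 -m pendant '[[[0,0,-0.0005,0],[0,0,0,0],[0,0,0,0]]]'
python3 -m pendant '[[[0,0,-0.0005,0],[0,0,0,0],[0,0,0,0]]]'
```

```text
time_s: 7.48
tool_pos: [0.5602, 0.2949, 0.0532]
tcp_rot: [-2.252, -2.19, -0.0]
wrist_force: [-1.2, -0.4, -1.9]
grip_width: 0.0457
time_s: 7.85
tool_pos: [0.5602, 0.2949, 0.0528]
tcp_rot: [2.252, 2.19, 0.0]
wrist_force: [0.5, -0.0, -1.0]
grip_width: 0.0459
time_s: 8.22
tool_pos: [0.5602, 0.295, 0.0528]
tcp_rot: [2.252, 2.19, 0.0]
wrist_force: [-3.1, -0.5, 4.9]
grip_width: 0.0459
```

```bash
python3 -m pendant '[[[0,0,0,0],[0,0,0,0],[0,0,0,0],[0,0,0,0],[0,0,0,0]]]' 0.085
python3 -m pendant '[[[0,0,0.015,0],[0,0,0.045,0],[0,0,0.06,0],[0,0,0.06,0],[-0.009,-0.044,0,0]]]'
python3 -m pendant '[[[-0.009,-0.05,0,0],[-0.009,-0.05,0,0],[-0.009,-0.05,0,0],[-0.009,-0.05,0,0],[-0.009,-0.04,0,0]]]'
python3 -m pendant '[[[-0.009,-0.03,0,0],[-0.002,-0.01,0,0],[0,0,0,0],[0,0,0,0],[0,0,0,0]]]'
python3 -c "
from h import *
from meas import clusters
W=cloud(grab('top')); clusters(W,.1,.122,(.3,.62,-.15,.42),20)"
```

```text
time_s: 8.85
tool_pos: [0.5601, 0.2949, 0.0522]
tcp_rot: [-2.252, -2.19, -0.0]
wrist_force: [-0.3, 0.7, 0.9]
grip_width: 0.0852
time_s: 9.48
tool_pos: [0.5555, 0.254, 0.2414]
tcp_rot: [2.245, 2.19, 0.023]
wrist_force: [0.7, -0.9, -0.9]
grip_width: 0.0852
time_s: 10.1
tool_pos: [0.5058, 0.0091, 0.2336]
tcp_rot: [2.252, 2.188, 0.002]
wrist_force: [0.9, -0.1, -0.4]
grip_width: 0.0849
time_s: 10.72
tool_pos: [0.4954, -0.0281, 0.2322]
tcp_rot: [-2.251, -2.191, -0.0]
wrist_force: [-0.1, 0.5, -0.4]
grip_width: 0.085
px [155. 217.] n 283 rect c 560.5 295.0 size 31.5 30.8 ang 30.2 mean [559.7 293.9 108.6] circ 16.2
px [226. 260.] n 218 rect c 484.1 169.3 size 27.1 28.1 ang 86.7 mean [483.7 169.3 104.9] circ 14.4
px [405. 331.] n 147 rect c 363.9 -134.5 size 17.3 30.7 ang 74.0 mean [ 363.1 -134.7  104.3] circ 15.3
```

```bash
python3 -m pendant '[[[0,-0.001,-0.05,0],[0,0,-0.05,0],[0,0,-0.04,0],[0,0,-0.026,0],[0,0,-0.012,0]]]'
python3 -m pendant '[[[0,0,0,0],[0,0,0,0],[0,0,0,0]]]' 
python3 -m pendant '[[[0,0,0,0],[0,0,0,0],[0,0,0,0],[0,0,0,0],[0,0,0,0]]]' 0.035 25
python3 -m pendant '[[[0,0,0,0],[0,0,0,0]]]'
python3 -m pendant '[[[0,0,0.01,0],[0,0,0.02,0],[0,0,0.03,0],[0,0,0.04,0],[0,0,0.04,0]]]'
python3 -m pendant '[[[0,0,0.02,0],[0,0,0.01,0],[0,0,0,0]]]'
```

```text
time_s: 11.4
tool_pos: [0.4939, -0.0295, 0.0524]
tcp_rot: [-2.25, -2.189, 0.003]
wrist_force: [-1.2, -0.6, -0.4]
grip_width: 0.0849
time_s: 11.78
tool_pos: [0.4963, -0.0302, 0.0556]
tcp_rot: [2.251, 2.189, 0.003]
wrist_force: [-0.4, 0.7, -0.7]
grip_width: 0.0852
time_s: 12.4
tool_pos: [0.495, -0.0301, 0.0542]
tcp_rot: [-2.252, -2.19, 0.0]
wrist_force: [-0.3, 1.1, 1.2]
grip_width: 0.049
time_s: 12.65
tool_pos: [0.495, -0.0301, 0.0542]
tcp_rot: [-2.252, -2.19, 0.0]
wrist_force: [-0.3, 0.8, 1.6]
grip_width: 0.0492
time_s: 13.28
tool_pos: [0.4948, -0.0301, 0.1955]
tcp_rot: [-2.252, -2.19, 0.0]
wrist_force: [0.8, 1.1, -0.6]
grip_width: 0.0492
time_s: 13.65
tool_pos: [0.4953, -0.0301, 0.2246]
tcp_rot: [2.252, 2.189, 0.001]
wrist_force: [-0.6, -0.3, -1.7]
grip_width: 0.0495
```

```bash
python3 -m pendant '[[[0,0.02,0,0],[-0.002,0.04,0,0],[-0.002,0.05,0,0],[-0.002,0.05,0,0],[-0.002,0.05,0,0]]]'
python3 -m pendant '[[[-0.002,0.05,0,0],[-0.001,0.05,0,0],[0,0.045,0,0],[0,0.03,0,0],[0,0.01,0,0]]]'
python3 -m pendant '[[[0,0,0,0],[0,0,0,0],[0,0,0,0]]]'
python3 -m pendant '[[[0,0,-0.04,0],[0,0,-0.05,0],[0,0,-0.04,0],[0,0,-0.025,0],[0,0,-0.012,0]]]'
python3 -m pendant '[[[0,0,-0.002,0],[0,0,-0.001,0],[0,0,0,0],[0,0,0,0],[0,0,0,0]]]'
```

```text
time_s: 14.28
tool_pos: [0.4859, 0.1811, 0.2223]
tcp_rot: [-2.252, -2.189, 0.004]
wrist_force: [-0.2, 0.9, -0.2]
grip_width: 0.0493
time_s: 14.9
tool_pos: [0.483, 0.3659, 0.2221]
tcp_rot: [-2.25, -2.192, 0.005]
wrist_force: [-0.2, 0.0, -2.1]
grip_width: 0.0494
time_s: 15.28
tool_pos: [0.4843, 0.3637, 0.2242]
tcp_rot: [2.254, 2.188, -0.0]
wrist_force: [-0.2, 0.2, -2.0]
grip_width: 0.0494
time_s: 15.9
tool_pos: [0.4834, 0.3635, 0.0556]
tcp_rot: [-2.253, -2.189, 0.004]
wrist_force: [0.3, 0.3, -1.7]
grip_width: 0.0495
time_s: 16.52
tool_pos: [0.4844, 0.3651, 0.0547]
tcp_rot: [2.252, 2.19, 0.001]
wrist_force: [0.2, 0.2, -1.0]
grip_width: 0.0492
```

```bash
python3 -m pendant '[[[0,0,-0.001,0],[0,0,-0.001,0],[0,0,0,0],[0,0,0,0]]]'
python3 -m pendant '[[[0,0,-0.0005,0],[0,0,0,0],[0,0,0,0]]]'
python3 -m pendant '[[[0,0,-0.0005,0],[0,0,0,0],[0,0,0,0]]]'
```

```text
time_s: 17.02
tool_pos: [0.4842, 0.3649, 0.0523]
tcp_rot: [-2.252, -2.19, -0.0]
wrist_force: [-0.4, 0.4, -0.3]
grip_width: 0.0496
time_s: 17.4
tool_pos: [0.4842, 0.365, 0.0522]
tcp_rot: [-2.252, -2.19, -0.0]
wrist_force: [-2.4, -0.6, 5.2]
grip_width: 0.0491
time_s: 17.77
tool_pos: [0.4842, 0.3651, 0.0522]
tcp_rot: [-2.252, -2.19, -0.0]
wrist_force: [-3.4, -1.0, 7.5]
grip_width: 0.0493
```

```bash
python3 -m pendant '[[[0,0,0,0],[0,0,0,0],[0,0,0,0],[0,0,0,0],[0,0,0,0]]]' 0.085
python3 -m pendant '[[[0,0,0.015,0],[0,0,0.045,0],[0,0,0.06,0],[0,0,0.06,0],[0.002,-0.04,0,0]]]'
python3 -m pendant '[[[0.003,-0.05,0,0],[0.003,-0.05,0,0],[0.003,-0.05,0,0],[0.003,-0.05,0,0],[0.003,-0.04,0,0]]]'
python3 -m pendant '[[[0.003,-0.029,0,0],[0,0,0,0],[0,0,0,0],[0,0,0,0]]]'
```

```text
time_s: 18.4
tool_pos: [0.4841, 0.3649, 0.0511]
tcp_rot: [-2.252, -2.19, 0.0]
wrist_force: [-0.4, -0.1, -0.0]
grip_width: 0.0849
time_s: 19.02
tool_pos: [0.4898, 0.3285, 0.2402]
tcp_rot: [2.247, 2.191, 0.023]
wrist_force: [0.1, -0.1, -0.4]
grip_width: 0.0849
time_s: 19.65
tool_pos: [0.5012, 0.0831, 0.2327]
tcp_rot: [2.252, 2.188, 0.002]
wrist_force: [0.5, -0.1, 0.5]
grip_width: 0.0851
time_s: 20.15
tool_pos: [0.5041, 0.0569, 0.2315]
tcp_rot: [-2.251, -2.191, -0.001]
wrist_force: [0.3, 0.3, 1.3]
grip_width: 0.0847
```

```bash
python3 -m pendant '[[[0,-0.001,-0.05,0],[0,0,-0.05,0],[0,0,-0.04,0],[0,0,-0.025,0],[0,0,-0.012,0]]]'
python3 -m pendant '[[[0,0,0,0],[0,0,0,0],[0,0,0,0]]]' 
python3 -m pendant '[[[0,0,0,0],[0,0,0,0],[0,0,0,0],[0,0,0,0],[0,0,0,0]]]' 0.022 25
python3 -m pendant '[[[0,0,0,0],[0,0,0,0],[0,0,0,0]]]'
python3 -m pendant '[[[0,0,0.01,0],[0,0,0.02,0],[0,0,0.03,0],[0,0,0.04,0],[0,0,0.04,0]]]'
python3 -m pendant '[[[0,0,0.02,0],[0,0,0.01,0],[0,0,0,0]]]'
```

```text
time_s: 20.78
tool_pos: [0.5028, 0.0558, 0.0525]
tcp_rot: [-2.249, -2.19, 0.003]
wrist_force: [0.6, -0.2, 0.1]
grip_width: 0.0852
time_s: 21.15
tool_pos: [0.5053, 0.055, 0.0556]
tcp_rot: [2.251, 2.189, 0.003]
wrist_force: [-0.7, 0.5, -0.2]
grip_width: 0.0848
time_s: 21.78
tool_pos: [0.504, 0.0549, 0.0541]
tcp_rot: [-2.252, -2.19, 0.0]
wrist_force: [-1.3, -0.0, 1.1]
grip_width: 0.0375
time_s: 22.15
tool_pos: [0.504, 0.0549, 0.0541]
tcp_rot: [-2.252, -2.19, 0.0]
wrist_force: [-0.2, 0.8, -0.9]
grip_width: 0.036
time_s: 22.78
tool_pos: [0.5039, 0.0549, 0.1958]
tcp_rot: [2.252, 2.19, 0.0]
wrist_force: [-0.1, -0.4, 0.3]
grip_width: 0.0365
time_s: 23.15
tool_pos: [0.5043, 0.0549, 0.2248]
tcp_rot: [2.252, 2.19, 0.001]
wrist_force: [0.0, -0.8, -1.6]
grip_width: 0.036
```

```bash
python3 -m pendant '[[[-0.008,0.02,0,0],[-0.015,0.04,0,0],[-0.018,0.045,0,0],[-0.018,0.045,0,0],[-0.018,0.045,0,0]]]'
python3 -m pendant '[[[-0.012,0.03,0,0],[-0.005,0.015,0,0],[0,0,0,0],[0,0,0,0],[0,0,0,0]]]'
python3 -m pendant '[[[0,0,-0.04,0],[0,0,-0.05,0],[0,0,-0.04,0],[0,0,-0.025,0],[0,0,-0.012,0]]]'
python3 -m pendant '[[[0,0,-0.002,0],[0,0,-0.001,0],[0,0,-0.001,0],[0,0,0,0],[0,0,0,0]]]'
python3 -m pendant '[[[0,0,-0.001,0],[0,0,0,0],[0,0,0,0]]]'
python3 -m pendant '[[[0,0,-0.0005,0],[0,0,0,0],[0,0,0,0]]]'
```

```text
time_s: 23.78
tool_pos: [0.4255, 0.2507, 0.2225]
tcp_rot: [-2.252, -2.189, 0.004]
wrist_force: [1.2, 0.4, -1.6]
grip_width: 0.036
time_s: 24.4
tool_pos: [0.4106, 0.2939, 0.2241]
tcp_rot: [2.254, 2.188, -0.001]
wrist_force: [0.7, 0.6, -0.9]
grip_width: 0.0362
time_s: 25.02
tool_pos: [0.4096, 0.2936, 0.0557]
tcp_rot: [-2.254, -2.188, 0.004]
wrist_force: [0.5, 0.4, -1.8]
grip_width: 0.0363
time_s: 25.65
tool_pos: [0.4103, 0.2951, 0.0536]
tcp_rot: [2.252, 2.19, 0.001]
wrist_force: [0.3, 0.7, -1.3]
grip_width: 0.0361
time_s: 26.02
tool_pos: [0.4101, 0.2949, 0.0522]
tcp_rot: [-2.252, -2.19, 0.0]
wrist_force: [0.1, -0.0, -1.7]
grip_width: 0.0359
time_s: 26.4
tool_pos: [0.4101, 0.295, 0.0521]
tcp_rot: [-2.252, -2.19, -0.0]
wrist_force: [-2.0, -0.9, 4.7]
grip_width: 0.0361
```

```bash
python3 -m pendant '[[[0,0,0,0],[0,0,0,0],[0,0,0,0],[0,0,0,0],[0,0,0,0]]]' 0.075
python3 -m pendant '[[[0,0,0.015,0],[0,0,0.045,0],[0,0,0.06,0],[0,0,0.06,0],[0.015,-0.045,0,0]]]'
python3 -m pendant '[[[0.016,-0.05,0,0],[0.016,-0.05,0,0],[0.016,-0.05,0,0],[0.016,-0.05,0,0],[0.016,-0.03,0,0]]]'
python3 -m pendant '[[[0,0,0,0],[0,0,0,0]]]'
python3 - <<'E'
from h import *
from meas import clusters
for n in('top','scene'):
    d=grab(n,n+'2.png'); W=cloud(d); print(n)
    clusters(W,.1,.118,(.3,.62,.2,.42),20); clusters(W,.041,.0525,(.48,.6,-.16,-.07),20)
E
```

```text
time_s: 27.02
tool_pos: [0.4101, 0.2949, 0.0516]
tcp_rot: [-2.252, -2.19, 0.0]
wrist_force: [0.3, 0.2, 0.0]
grip_width: 0.0752
time_s: 27.65
tool_pos: [0.4286, 0.2532, 0.2399]
tcp_rot: [2.245, 2.192, 0.022]
wrist_force: [0.9, -0.6, -0.7]
grip_width: 0.0749
time_s: 28.28
tool_pos: [0.5056, 0.0176, 0.2331]
tcp_rot: [2.253, 2.187, 0.002]
wrist_force: [-0.8, 0.2, -0.7]
grip_width: 0.0747
time_s: 28.52
tool_pos: [0.5049, 0.0204, 0.2323]
tcp_rot: [-2.253, -2.189, -0.001]
wrist_force: [-0.2, 0.2, -0.3]
grip_width: 0.0749
top
px [155. 217.] n 281 rect c 560.3 294.7 size 30.6 31.2 ang 9.1 mean [559.8 293.8 108.9] circ 16.3
px [112. 261.] n 301 rect c 484.2 365.3 size 31.0 31.4 ang 13.9 mean [483.9 364.2 108.5] circ 16.6
px [150. 304.] n 246 rect c 409.7 295.3 size 26.8 27.1 ang 89.6 mean [409.6 294.8 108.6] circ 14.3
px [390. 231.] n 474 rect c 544.5 -123.9 size 53.5 36.0 ang 1.7 mean [ 544.1 -122.1   45.9] circ 27.8
scene
px [501. 238.] n 222 rect c 410.9 294.3 size 28.1 29.0 ang 43.2 mean [414.4 294.3 108. ] circ 15.7
px [540. 279.] n 337 rect c 486.3 364.2 size 31.5 31.8 ang 44.8 mean [488.9 363.7 108.3] circ 18.1
px [485. 298.] n 364 rect c 561.3 293.2 size 32.2 31.5 ang 25.6 mean [564.5 293.3 108.5] circ 17.0
px [253. 248.] n 550 rect c 545.3 -115.9 size 56.2 55.1 ang 17.9 mean [ 548.2 -114.6   47. ] circ 29.1
```

View pics/scene2.png

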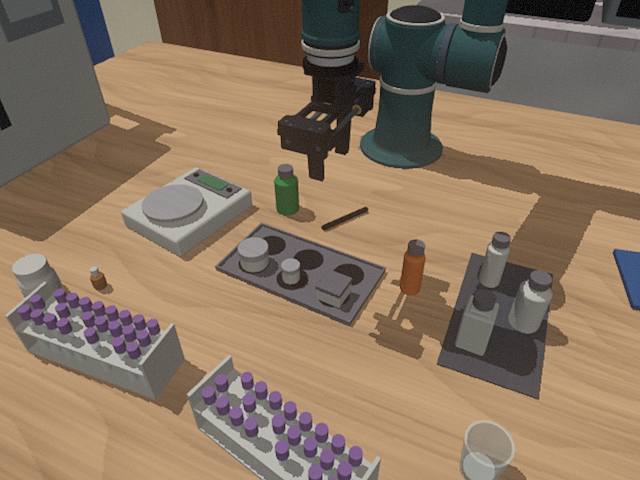

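The scene view shows all three bottles upright on the plate: (495,258), (531,300) and (478,320). The jar (253,248), pot (290,270) and slide box (333,285) are undisturbed. I'll reach for the jar at (545,-115).

```bash
python3 -m pendant '[[[0.01,-0.035,0,0],[0.014,-0.05,0,0],[0.01,-0.035,0,0],[0.006,-0.015,0,0],[0,0,0,0]]]'
python3 -m pendant '[[[0,0,-0.05,0],[0,0,-0.05,0],[0,0,-0.05,0],[0,0,-0.03,0],[0,0,-0.01,0]]]'
python3 -m pendant '[[[0,0,0,0],[0,0,0,0],[0,0,0,0]]]'
```

```text
time_s: 29.25
tool_pos: [0.5452, -0.1146, 0.2316]
tcp_rot: [-2.252, -2.189, -0.0]
wrist_force: [-0.5, 1.5, -0.2]
grip_width: 0.0748
time_s: 29.88
tool_pos: [0.543, -0.1129, 0.0395]
tcp_rot: [-2.247, -2.189, 0.003]
wrist_force: [-0.1, -0.2, 0.6]
grip_width: 0.0749
time_s: 30.25
tool_pos: [0.5465, -0.1153, 0.0435]
tcp_rot: [2.251, 2.188, 0.003]
wrist_force: [0.2, 0.3, 0.4]
grip_width: 0.0752
```

```bash
python3 -m pendant '[[[0,0,-0.01,0],[0,0,-0.008,0],[0,0,-0.005,0],[0,0,-0.002,0],[0,0,0,0]]]'
python3 -m pendant '[[[0,0,0,0],[0,0,0,0]]]'
python3 -m pendant '[[[0,0,0,0],[0,0,0,0],[0,0,0,0],[0,0,0,0],[0,0,0,0]]]' 0.042 25
python3 -m pendant '[[[0,0,0,0],[0,0,0,0]]]'
python3 -m pendant '[[[0,0,0.005,0],[0,0,0.015,0],[0,0,0.02,0],[0,0,0.01,0],[0,0,0,0]]]'
```

```text
time_s: 30.88
tool_pos: [0.5449, -0.1151, 0.0164]
tcp_rot: [-2.252, -2.19, 0.0]
wrist_force: [-0.1, 0.1, 0.6]
grip_width: 0.0753
time_s: 31.12
tool_pos: [0.5454, -0.1152, 0.017]
tcp_rot: [2.252, 2.19, 0.0]
wrist_force: [0.3, 0.3, 0.4]
grip_width: 0.0751
time_s: 31.75
tool_pos: [0.5452, -0.1151, 0.0168]
tcp_rot: [2.252, 2.19, 0.0]
wrist_force: [1.2, 0.7, 0.9]
grip_width: 0.0536
time_s: 32.0
tool_pos: [0.5452, -0.1151, 0.0168]
tcp_rot: [2.252, 2.19, 0.0]
wrist_force: [-0.7, -0.1, 1.3]
grip_width: 0.054
time_s: 32.62
tool_pos: [0.5461, -0.1154, 0.0681]
tcp_rot: [2.251, 2.188, 0.002]
wrist_force: [0.4, -0.1, -0.9]
grip_width: 0.0541
```

```bash
python3 -m pendant '[[[0,0,0.03,0],[-0.002,-0.01,0.03,0],[-0.006,-0.03,0,0],[-0.009,-0.045,0,0],[-0.009,-0.045,0,0]]]'
python3 -m pendant '[[[-0.008,-0.04,0,0],[-0.006,-0.03,0,0],[-0.0025,-0.01,0,0],[0,0,0,0],[0,0,0,0]]]'
python3 -m pendant '[[[0,0,0,0],[0,0,-0.02,0],[0,0,-0.02,0],[0,0,-0.01,0],[0,0,0,0]]]'
python3 -m pendant '[[[0,0,0,0],[0,0,0,0]]]'
```

```text
time_s: 33.25
tool_pos: [0.5184, -0.2458, 0.126]
tcp_rot: [-2.251, -2.19, 0.0]
wrist_force: [0.1, 0.0, -1.4]
grip_width: 0.0535
time_s: 33.88
tool_pos: [0.5026, -0.3238, 0.1263]
tcp_rot: [-2.251, -2.19, -0.0]
wrist_force: [-0.5, -0.3, -0.4]
grip_width: 0.0541
time_s: 34.5
tool_pos: [0.5014, -0.3243, 0.0746]
tcp_rot: [-2.25, -2.188, 0.001]
wrist_force: [-0.4, 0.4, -1.1]
grip_width: 0.0539
time_s: 34.75
tool_pos: [0.5032, -0.3256, 0.0775]
tcp_rot: [2.251, 2.189, 0.0]
wrist_force: [0.4, -0.6, -1.5]
grip_width: 0.0537
```

Contact expected at about 0.0708, so I'll approach gently.

```bash
python3 -m pendant '[[[0,0,-0.002,0],[0,0,-0.001,0],[0,0,-0.001,0],[0,0,0,0],[0,0,0,0]]]'
python3 -m pendant '[[[0,0,-0.0005,0],[0,0,0,0],[0,0,0,0]]]'
python3 -m pendant '[[[0,0,-0.0005,0],[0,0,0,0],[0,0,0,0]]]'
```

```text
time_s: 35.38
tool_pos: [0.5026, -0.3251, 0.0727]
tcp_rot: [-2.252, -2.19, 0.0]
wrist_force: [0.1, 0.8, -1.5]
grip_width: 0.054
time_s: 35.75
tool_pos: [0.5026, -0.3251, 0.0722]
tcp_rot: [-2.252, -2.19, -0.0]
wrist_force: [0.7, -0.3, -0.6]
grip_width: 0.0539
time_s: 36.12
tool_pos: [0.5026, -0.3251, 0.0717]
tcp_rot: [-2.252, -2.19, 0.0]
wrist_force: [0.4, -0.6, -1.9]
grip_width: 0.0541
```

```bash
python3 -m pendant '[[[0,0,-0.0005,0],[0,0,0,0],[0,0,0,0]]]'
python3 -m pendant '[[[0,0,-0.0005,0],[0,0,0,0],[0,0,0,0]]]'
```

```text
time_s: 36.5
tool_pos: [0.5026, -0.3251, 0.0712]
tcp_rot: [-2.252, -2.19, 0.0]
wrist_force: [0.7, -0.1, -1.2]
grip_width: 0.0538
time_s: 36.88
tool_pos: [0.5027, -0.3252, 0.0708]
tcp_rot: [2.252, 2.19, 0.0]
wrist_force: [0.3, 0.1, -0.7]
grip_width: 0.0538
```

```bash
python3 -m pendant '[[[0,0,-0.0005,0],[0,0,0,0],[0,0,0,0]]]'
python3 -m pendant '[[[0,0,0,0]]]'
```

```text
time_s: 37.25
tool_pos: [0.5027, -0.3252, 0.0707]
tcp_rot: [2.252, 2.19, 0.0]
wrist_force: [-2.9, 1.3, 5.8]
grip_width: 0.0539
time_s: 37.38
tool_pos: [0.5027, -0.3252, 0.0707]
tcp_rot: [2.252, 2.19, 0.0]
wrist_force: [-1.7, 0.8, 5.6]
grip_width: 0.0537
```

```bash
python3 -m pendant '[[[0,0,0,0],[0,0,0,0],[0,0,0,0],[0,0,0,0],[0,0,0,0]]]' 0.08
python3 -m pendant '[[[0,0,0.01,0],[0,0,0.03,0],[0,0,0.06,0],[0,0,0.06,0],[-0.008,0.05,0,0]]]'
python3 -m pendant '[[[-0.009,0.06,0,0],[-0.009,0.06,0,0],[-0.009,0.06,0,0],[-0.009,0.06,0,0],[-0.009,0.06,0,0]]]'
python3 - <<'E'
from h import *
from meas import clusters
for n in('top','scene'):
    d=grab(n,n+'3.png'); W=cloud(d); print(n)
    clusters(W,.094,.112,(.4,.6,-.42,-.2),20); clusters(W,.055,.066,(.4,.6,-.42,-.2),100)
E
```

```text
time_s: 38.0
tool_pos: [0.5026, -0.3251, 0.0701]
tcp_rot: [-2.252, -2.19, -0.0]
wrist_force: [0.2, 0.2, 1.3]
grip_width: 0.08
time_s: 38.62
tool_pos: [0.4988, -0.279, 0.2386]
tcp_rot: [2.245, 2.176, 0.005]
wrist_force: [0.2, 0.6, 0.2]
grip_width: 0.0801
time_s: 39.25
tool_pos: [0.4493, 0.0266, 0.2313]
tcp_rot: [2.252, 2.188, 0.003]
wrist_force: [0.7, 0.8, -0.7]
grip_width: 0.0803
top
px [511. 248.] n 819 rect c 502.3 -324.0 size 54.7 54.9 ang 14.3 mean [ 502.1 -323.7   99.5] circ 28.3
px [501. 253.] n 2447 rect c 502.7 -324.8 size 119.1 119.1 ang 45.9 mean [ 500.5 -320.2   59.6] circ 60.5
scene
px [169. 185.] n 452 rect c 504.2 -325.3 size 57.8 55.0 ang 20.6 mean [ 506.6 -322.8  100.9] circ 30.4
px [173. 206.] n 1256 rect c 507.6 -322.7 size 111.5 118.7 ang 48.6 mean [ 517.6 -314.8   61.5] circ 61.6
```

View pics/top3.png

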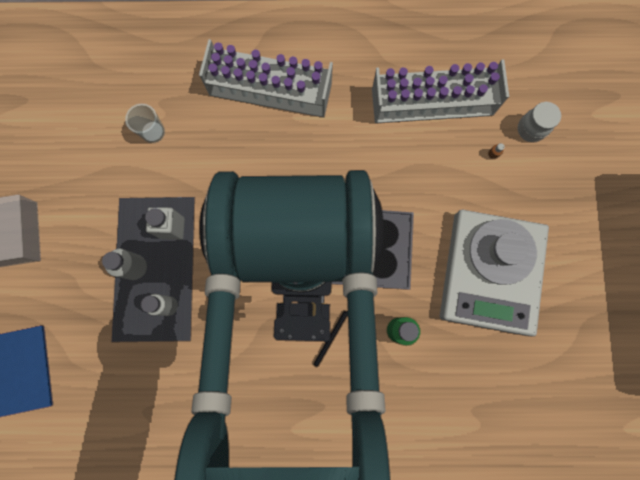

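The top view shows the jar in the middle of the pan (511,248 at lid height; centre within 1 mm), with the bottles upright at (157,220), (115,262) and (153,304). Next I'll return the slim bottle.

```bash
python3 -m pendant '[[[-0.008,0.055,0,0],[-0.008,0.055,0,0],[-0.008,0.055,0,0],[-0.008,0.055,0,0],[-0.0075,0.03,0,0]]]' 0.075
python3 -m pendant '[[[0,0.015,0,0],[0,0.005,0,0],[0,0,0,0],[0,0,0,0],[0,0,0,0]]]'
```

```text
time_s: 39.98
tool_pos: [0.4104, 0.2766, 0.231]
tcp_rot: [2.251, 2.191, 0.002]
wrist_force: [0.2, -1.0, 0.4]
grip_width: 0.0749
time_s: 40.6
tool_pos: [0.4104, 0.2941, 0.2302]
tcp_rot: [2.254, 2.189, -0.0]
wrist_force: [-0.1, 0.2, -0.1]
grip_width: 0.075
```

```bash
python3 -m pendant '[[[0,0,-0.05,0],[0,0,-0.05,0],[0,0,-0.04,0],[0,0,-0.025,0],[0,0,-0.012,0]]]'
python3 -m pendant '[[[0,0,-0.001,0],[0,0,0,0],[0,0,0,0],[0,0,0,0]]]' 
python3 -m pendant '[[[0,0,0,0],[0,0,0,0],[0,0,0,0],[0,0,0,0],[0,0,0,0]]]' 0.022 25
python3 -m pendant '[[[0,0,0,0],[0,0,0,0],[0,0,0,0]]]'
python3 -m pendant '[[[0,0,0.01,0],[0,0,0.02,0],[0,0,0.03,0],[0,0,0.04,0],[0,0,0.04,0]]]'
python3 -m pendant '[[[0.005,-0.015,0.03,0],[0.015,-0.04,0,0],[0.018,-0.045,0,0],[0.018,-0.045,0,0],[0.018,-0.045,0,0]]]'
python3 -m pendant '[[[0.012,-0.03,0,0],[0.0075,-0.02,0,0],[0,0,0,0],[0,0,0,0],[0,0,0,0]]]'
```

```text
time_s: 41.22
tool_pos: [0.4092, 0.2939, 0.0516]
tcp_rot: [-2.253, -2.189, 0.004]
wrist_force: [0.8, 1.4, -0.8]
grip_width: 0.0748
time_s: 41.72
tool_pos: [0.4107, 0.2953, 0.0531]
tcp_rot: [2.252, 2.19, 0.003]
wrist_force: [-0.1, 0.5, 0.8]
grip_width: 0.0749
time_s: 42.35
tool_pos: [0.4101, 0.2949, 0.0521]
tcp_rot: [-2.252, -2.19, 0.0]
wrist_force: [-0.3, 0.2, 0.0]
grip_width: 0.0363
time_s: 42.72
tool_pos: [0.4101, 0.2949, 0.0521]
tcp_rot: [-2.252, -2.19, 0.0]
wrist_force: [0.0, 0.3, -0.8]
grip_width: 0.0359
time_s: 43.35
tool_pos: [0.4099, 0.2947, 0.1939]
tcp_rot: [2.252, 2.19, 0.0]
wrist_force: [0.5, -0.2, -0.7]
grip_width: 0.0362
time_s: 43.98
tool_pos: [0.4845, 0.1035, 0.223]
tcp_rot: [2.252, 2.19, 0.001]
wrist_force: [0.6, -0.1, -1.2]
grip_width: 0.0362
time_s: 44.6
tool_pos: [0.5033, 0.0558, 0.2223]
tcp_rot: [-2.251, -2.191, -0.0]
wrist_force: [0.0, 0.5, -1.5]
grip_width: 0.0357
```

```bash
python3 -m pendant '[[[0,0,-0.04,0],[0,0,-0.05,0],[0,0,-0.04,0],[0,0,-0.023,0],[0,0,-0.01,0]]]'
python3 -m pendant '[[[0,0,-0.001,0],[0,0,-0.001,0],[0,0,0,0],[0,0,0,0],[0,0,0,0]]]'
python3 -m pendant '[[[0,0,-0.001,0],[0,0,0,0],[0,0,0,0]]]'
```

```text
time_s: 45.22
tool_pos: [0.5022, 0.0556, 0.0576]
tcp_rot: [-2.25, -2.19, 0.003]
wrist_force: [0.6, -0.6, -0.3]
grip_width: 0.036
time_s: 45.85
tool_pos: [0.5039, 0.0549, 0.0576]
tcp_rot: [2.252, 2.19, 0.001]
wrist_force: [-0.9, -0.3, -1.4]
grip_width: 0.0361
time_s: 46.22
tool_pos: [0.5035, 0.0549, 0.0561]
tcp_rot: [-2.252, -2.19, 0.0]
wrist_force: [-0.2, 0.0, -1.7]
grip_width: 0.0356
```

```bash
python3 -m pendant '[[[0,0,-0.001,0],[0,0,0,0],[0,0,0,0]]]'
python3 -m pendant '[[[0,0,-0.0005,0],[0,0,0,0],[0,0,0,0]]]'
python3 -m pendant '[[[0,0,-0.0005,0],[0,0,0,0],[0,0,0,0]]]'
python3 -m pendant '[[[0,0,-0.0005,0],[0,0,0,0],[0,0,0,0]]]'
```

```text
time_s: 46.6
tool_pos: [0.5036, 0.0549, 0.0552]
tcp_rot: [-2.252, -2.19, 0.0]
wrist_force: [0.2, -0.4, -2.2]
grip_width: 0.0365
time_s: 46.98
tool_pos: [0.5036, 0.0549, 0.0547]
tcp_rot: [2.252, 2.19, -0.0]
wrist_force: [-0.2, 0.6, -0.7]
grip_width: 0.0363
time_s: 47.35
tool_pos: [0.5036, 0.0549, 0.0542]
tcp_rot: [-2.252, -2.19, 0.0]
wrist_force: [-0.7, -0.5, -1.1]
grip_width: 0.0361
time_s: 47.72
tool_pos: [0.5037, 0.0549, 0.0541]
tcp_rot: [2.252, 2.19, 0.0]
wrist_force: [-2.5, 0.3, 4.5]
grip_width: 0.0363
```

```bash
python3 -m pendant '[[[0,0,0,0],[0,0,0,0],[0,0,0,0],[0,0,0,0],[0,0,0,0]]]' 0.085
python3 -m pendant '[[[0,0,0.015,0],[0,0,0.045,0],[0,0,0.06,0],[0,0,0.058,0],[-0.002,0.04,0,0]]]'
python3 -m pendant '[[[-0.0035,0.05,0,0],[-0.0035,0.05,0,0],[-0.0035,0.05,0,0],[-0.0035,0.05,0,0],[-0.0035,0.04,0,0]]]'
python3 -m pendant '[[[0,0.025,0,0],[0,0.005,0,0],[0,0,0,0],[0,0,0,0],[0,0,0,0]]]'
```

```text
time_s: 48.35
tool_pos: [0.5036, 0.0549, 0.0536]
tcp_rot: [-2.252, -2.19, 0.0]
wrist_force: [-0.1, -0.4, 0.6]
grip_width: 0.0834
time_s: 48.98
tool_pos: [0.506, 0.0943, 0.2398]
tcp_rot: [2.25, 2.18, 0.017]
wrist_force: [0.6, 0.9, -0.4]
grip_width: 0.0848
time_s: 49.6
tool_pos: [0.4839, 0.337, 0.2331]
tcp_rot: [2.251, 2.191, 0.002]
wrist_force: [0.2, 0.1, 0.7]
grip_width: 0.0849
time_s: 50.22
tool_pos: [0.4844, 0.3638, 0.2318]
tcp_rot: [2.254, 2.188, -0.0]
wrist_force: [0.3, -0.0, -0.2]
grip_width: 0.0852
```

```bash
python3 -m pendant '[[[0,0,-0.05,0],[0,0,-0.05,0],[0,0,-0.04,0],[0,0,-0.027,0],[0,0,-0.012,0]]]'
python3 -m pendant '[[[0,0,-0.0005,0],[0,0,0,0],[0,0,0,0],[0,0,0,0]]]' 
python3 -m pendant '[[[0,0,0,0],[0,0,0,0],[0,0,0,0],[0,0,0,0],[0,0,0,0]]]' 0.035 25
python3 -m pendant '[[[0,0,0,0],[0,0,0,0],[0,0,0,0]]]'
python3 -m pendant '[[[0,0,0.01,0],[0,0,0.02,0],[0,0,0.03,0],[0,0,0.04,0],[0,0,0.04,0]]]'
python3 -m pendant '[[[0,-0.02,0.03,0],[0.002,-0.04,0,0],[0.002,-0.05,0,0],[0.002,-0.05,0,0],[0.002,-0.05,0,0]]]'
python3 -m pendant '[[[0.002,-0.05,0,0],[0,-0.05,0,0],[0,-0.045,0,0],[0,-0.03,0,0],[0,-0.01,0,0]]]'
python3 -m pendant '[[[0,0,0,0],[0,0,0,0],[0,0,0,0],[0,0,0,0]]]'
```

```text
time_s: 50.85
tool_pos: [0.4832, 0.3635, 0.0507]
tcp_rot: [-2.253, -2.189, 0.005]
wrist_force: [-0.4, 0.3, -0.4]
grip_width: 0.0849
time_s: 51.35
tool_pos: [0.4847, 0.3653, 0.0533]
tcp_rot: [2.252, 2.19, 0.003]
wrist_force: [0.3, 0.2, 0.1]
grip_width: 0.0851
time_s: 51.98
tool_pos: [0.484, 0.3649, 0.0521]
tcp_rot: [-2.252, -2.19, 0.0]
wrist_force: [-0.4, -1.0, 0.1]
grip_width: 0.0494
time_s: 52.35
tool_pos: [0.484, 0.3649, 0.0522]
tcp_rot: [-2.252, -2.19, 0.0]
wrist_force: [0.0, 1.5, 0.3]
grip_width: 0.0492
time_s: 52.98
tool_pos: [0.4843, 0.365, 0.195]
tcp_rot: [2.252, 2.19, 0.002]
wrist_force: [0.1, 0.4, -1.2]
grip_width: 0.0493
time_s: 53.6
tool_pos: [0.4924, 0.1535, 0.2241]
tcp_rot: [2.251, 2.189, 0.003]
wrist_force: [2.3, 0.9, -0.9]
grip_width: 0.0495
time_s: 54.22
tool_pos: [0.4944, -0.0316, 0.2238]
tcp_rot: [2.254, 2.186, 0.002]
wrist_force: [0.3, -0.0, -2.0]
grip_width: 0.0493
time_s: 54.72
tool_pos: [0.4941, -0.0294, 0.2221]
tcp_rot: [-2.251, -2.191, 0.0]
wrist_force: [-0.4, -0.2, -1.3]
grip_width: 0.0494
```

```bash
python3 -m pendant '[[[0,0,-0.04,0],[0,0,-0.05,0],[0,0,-0.04,0],[0,0,-0.023,0],[0,0,-0.01,0]]]'
python3 -m pendant '[[[0,0,-0.002,0],[0,0,-0.001,0],[0,0,0,0],[0,0,0,0],[0,0,0,0]]]'
python3 -m pendant '[[[0,0,-0.0005,0],[0,0,0,0],[0,0,0,0]]]'
python3 -m pendant '[[[0,0,-0.0005,0],[0,0,0,0],[0,0,0,0]]]'
```

```text
time_s: 55.35
tool_pos: [0.4929, -0.0296, 0.0575]
tcp_rot: [-2.25, -2.189, 0.003]
wrist_force: [-0.4, -0.1, -1.4]
grip_width: 0.0494
time_s: 55.98
tool_pos: [0.4944, -0.0302, 0.0566]
tcp_rot: [2.252, 2.19, 0.001]
wrist_force: [0.2, -0.1, -1.2]
grip_width: 0.0493
time_s: 56.35
tool_pos: [0.4941, -0.0301, 0.0556]
tcp_rot: [-2.252, -2.19, 0.0]
wrist_force: [0.8, -0.1, -0.4]
grip_width: 0.0496
time_s: 56.72
tool_pos: [0.4941, -0.0301, 0.0552]
tcp_rot: [-2.252, -2.19, 0.0]
wrist_force: [0.4, -0.0, -1.9]
grip_width: 0.0493
```

```bash
python3 -m pendant '[[[0,0,-0.0005,0],[0,0,0,0],[0,0,0,0]]]'
python3 -m pendant '[[[0,0,-0.0005,0],[0,0,0,0],[0,0,0,0]]]'
python3 -m pendant '[[[0,0,-0.0003,0],[0,0,0,0],[0,0,0,0]]]'
```

```text
time_s: 57.1
tool_pos: [0.4941, -0.0301, 0.0547]
tcp_rot: [-2.252, -2.19, 0.0]
wrist_force: [0.4, 0.7, -1.7]
grip_width: 0.0493
time_s: 57.48
tool_pos: [0.4941, -0.0301, 0.0542]
tcp_rot: [2.252, 2.19, 0.0]
wrist_force: [-0.6, -0.8, -0.3]
grip_width: 0.0495
time_s: 57.85
tool_pos: [0.4941, -0.0301, 0.0541]
tcp_rot: [2.252, 2.19, 0.0]
wrist_force: [-1.6, -0.1, 1.7]
grip_width: 0.0492
```

```bash
python3 -m pendant '[[[0,0,0,0],[0,0,0,0],[0,0,0,0],[0,0,0,0],[0,0,0,0]]]' 0.085
python3 -m pendant '[[[0,0,0.015,0],[0,0,0.045,0],[0,0,0.06,0],[0,0,0.058,0],[0.009,0.045,0,0]]]'
python3 -m pendant '[[[0.01,0.05,0,0],[0.01,0.05,0,0],[0.01,0.05,0,0],[0.01,0.05,0,0],[0.009,0.045,0,0]]]'
python3 -m pendant '[[[0.006,0.025,0,0],[0.002,0.01,0,0],[0,0,0,0],[0,0,0,0],[0,0,0,0]]]'
```

```text
time_s: 58.48
tool_pos: [0.4941, -0.0301, 0.0539]
tcp_rot: [-2.252, -2.19, 0.0]
wrist_force: [-0.3, -0.3, -0.3]
grip_width: 0.0845
time_s: 59.1
tool_pos: [0.5072, 0.0134, 0.24]
tcp_rot: [2.25, 2.178, 0.014]
wrist_force: [0.7, 0.3, 0.7]
grip_width: 0.0849
time_s: 59.72
tool_pos: [0.5524, 0.2618, 0.2333]
tcp_rot: [2.251, 2.19, 0.002]
wrist_force: [-0.1, 0.4, 0.6]
grip_width: 0.0845
time_s: 60.35
tool_pos: [0.5601, 0.2937, 0.232]
tcp_rot: [2.254, 2.188, -0.0]
wrist_force: [-0.3, -1.2, 0.2]
grip_width: 0.0849
```

```bash
python3 -m pendant '[[[0,0,-0.05,0],[0,0,-0.05,0],[0,0,-0.04,0],[0,0,-0.027,0],[0,0,-0.012,0]]]'
python3 -m pendant '[[[0,0,0,0],[0,0,0,0],[0,0,0,0],[0,0,0,0]]]' 
python3 -m pendant '[[[0,0,0,0],[0,0,0,0],[0,0,0,0],[0,0,0,0],[0,0,0,0]]]' 0.032 25
python3 -m pendant '[[[0,0,0,0],[0,0,0,0],[0,0,0,0]]]'
python3 -m pendant '[[[0,0,0.01,0],[0,0,0.02,0],[0,0,0.03,0],[0,0,0.04,0],[0,0,0.04,0]]]'
python3 -m pendant '[[[-0.003,-0.02,0.03,0],[-0.007,-0.04,0,0],[-0.009,-0.05,0,0],[-0.009,-0.05,0,0],[-0.009,-0.05,0,0]]]'
python3 -m pendant '[[[-0.009,-0.05,0,0],[-0.009,-0.05,0,0],[-0.008,-0.046,0,0],[-0.006,-0.035,0,0],[-0.001,-0.015,0,0]]]'
python3 -m pendant '[[[0,0,0,0],[0,0,0,0],[0,0,0,0],[0,0,0,0]]]'
```

```text
time_s: 60.98
tool_pos: [0.5589, 0.2936, 0.0509]
tcp_rot: [-2.253, -2.188, 0.005]
wrist_force: [0.1, -0.4, -0.7]
grip_width: 0.0854
time_s: 61.48
tool_pos: [0.5608, 0.2953, 0.054]
tcp_rot: [2.252, 2.19, 0.003]
wrist_force: [0.1, 0.5, -0.4]
grip_width: 0.0848
time_s: 62.1
tool_pos: [0.5601, 0.2949, 0.0528]
tcp_rot: [-2.252, -2.19, 0.0]
wrist_force: [0.6, 0.5, -0.4]
grip_width: 0.0457
time_s: 62.48
tool_pos: [0.5601, 0.2949, 0.0528]
tcp_rot: [-2.252, -2.19, 0.0]
wrist_force: [0.2, 0.4, -1.7]
grip_width: 0.0455
time_s: 63.1
tool_pos: [0.5602, 0.295, 0.1958]
tcp_rot: [2.252, 2.19, 0.002]
wrist_force: [0.1, -0.1, -1.4]
grip_width: 0.0459
time_s: 63.72
tool_pos: [0.523, 0.0835, 0.2248]
tcp_rot: [2.251, 2.189, 0.003]
wrist_force: [0.5, -0.1, -1.0]
grip_width: 0.0459
time_s: 64.35
tool_pos: [0.49, -0.1127, 0.2245]
tcp_rot: [2.254, 2.186, 0.002]
wrist_force: [0.1, 0.3, -1.3]
grip_width: 0.0455
time_s: 64.85
tool_pos: [0.4903, -0.1102, 0.2228]
tcp_rot: [-2.251, -2.191, -0.0]
wrist_force: [0.1, -0.3, -1.2]
grip_width: 0.0458
```

Contact expected at about 0.0548.

```bash
python3 -m pendant '[[[0,0,-0.04,0],[0,0,-0.05,0],[0,0,-0.04,0],[0,0,-0.023,0],[0,0,-0.01,0]]]'
python3 -m pendant '[[[0,0,-0.002,0],[0,0,-0.001,0],[0,0,0,0],[0,0,0,0],[0,0,0,0]]]'
python3 -m pendant '[[[0,0,-0.001,0],[0,0,0,0],[0,0,0,0]]]'
python3 -m pendant '[[[0,0,-0.0005,0],[0,0,0,0],[0,0,0,0]]]'
```

```text
time_s: 65.47
tool_pos: [0.489, -0.1104, 0.0582]
tcp_rot: [-2.25, -2.189, 0.002]
wrist_force: [0.1, -0.8, -0.7]
grip_width: 0.0455
time_s: 66.1
tool_pos: [0.4904, -0.1112, 0.0573]
tcp_rot: [2.252, 2.189, 0.001]
wrist_force: [-0.1, -0.2, -1.2]
grip_width: 0.0458
time_s: 66.47
tool_pos: [0.49, -0.1111, 0.0558]
tcp_rot: [-2.252, -2.19, 0.0]
wrist_force: [-0.5, 0.0, -0.9]
grip_width: 0.0459
time_s: 66.85
tool_pos: [0.4901, -0.1111, 0.0554]
tcp_rot: [-2.252, -2.19, 0.0]
wrist_force: [-0.4, -0.5, -1.9]
grip_width: 0.0459
```

```bash
python3 -m pendant '[[[0,0,-0.0005,0],[0,0,0,0],[0,0,0,0]]]'
python3 -m pendant '[[[0,0,-0.0003,0],[0,0,0,0],[0,0,0,0]]]'
python3 -m pendant '[[[0,0,-0.0003,0],[0,0,0,0],[0,0,0,0]]]'
```

```text
time_s: 67.22
tool_pos: [0.4901, -0.1111, 0.0549]
tcp_rot: [-2.252, -2.19, -0.0]
wrist_force: [0.4, -0.6, -1.3]
grip_width: 0.0459
time_s: 67.6
tool_pos: [0.4902, -0.1111, 0.0548]
tcp_rot: [2.252, 2.19, 0.0]
wrist_force: [-0.3, 0.2, 0.8]
grip_width: 0.0455
time_s: 67.97
tool_pos: [0.4902, -0.1111, 0.0548]
tcp_rot: [2.252, 2.19, -0.0]
wrist_force: [-1.8, 0.8, 5.7]
grip_width: 0.0463
```

Release, rise, and move clear towards the left side so both cameras can see.

```bash
python3 -m pendant '[[[0,0,0,0],[0,0,0,0],[0,0,0,0],[0,0,0,0],[0,0,0,0]]]' 0.085
python3 -m pendant '[[[0,0,0.015,0],[0,0,0.045,0],[0,0,0.06,0],[0,0,0.058,0],[-0.005,0.045,0.02,0]]]'
python3 -m pendant '[[[-0.01,0.05,0,0],[-0.01,0.06,0,0],[-0.01,0.06,0,0],[-0.01,0.06,0,0],[-0.01,0.06,0,0]]]'
python3 -m pendant '[[[-0.01,0.06,0,0],[-0.01,0.06,0,0],[-0.01,0.05,0,0],[0,0.02,0,0],[0,0,0,0]]]'
python3 - <<'E'
from h import *
from meas import clusters
for n in('top','scene'):
    d=grab(n,n+'4.png'); W=cloud(d); print(n)
    for lo,hi,b in ((.104,.118,(.45,.55,-.16,.1)),(.078,.09,(.45,.54,-.16,.1)),(.094,.112,(.4,.6,-.42,-.2)),(.036,.0525,(.535,.6,-.07,.1))): clusters(W,lo,hi,b,20)
E
```

```text
time_s: 68.6
tool_pos: [0.4901, -0.1111, 0.0542]
tcp_rot: [-2.252, -2.19, 0.0]
wrist_force: [-0.1, -0.2, -0.3]
grip_width: 0.0851
time_s: 69.22
tool_pos: [0.4879, -0.0678, 0.2587]
tcp_rot: [2.251, 2.18, 0.008]
wrist_force: [-0.3, 1.0, -0.7]
grip_width: 0.0851
time_s: 69.85
tool_pos: [0.4346, 0.2258, 0.2538]
tcp_rot: [2.252, 2.189, 0.003]
wrist_force: [0.0, 0.3, 0.1]
grip_width: 0.085
time_s: 70.47
tool_pos: [0.4052, 0.4144, 0.2528]
tcp_rot: [2.25, 2.192, 0.0]
wrist_force: [0.0, -0.8, 0.4]
grip_width: 0.0849
top
px [291. 248.] n 217 rect c 502.8 56.1 size 27.6 27.5 ang 17.0 mean [502.7  56.  110.8] circ 14.5
px [341. 253.] n 273 rect c 493.9 -28.7 size 30.9 30.9 ang 15.0 mean [493.7 -28.7 110.8] circ 16.0
px [389. 255.] n 276 rect c 489.8 -110.3 size 30.5 31.2 ang 33.1 mean [ 489.7 -110.3  110.7] circ 16.0
px [294. 254.] n 100 rect c 499.2 54.7 size 28.6 35.5 ang 24.9 mean [496.2  52.9  86.2] circ 18.3
px [340. 257.] n 323 rect c 494.1 -29.2 size 47.9 48.4 ang 89.4 mean [490.4 -28.3  84.1] circ 24.8
px [385. 259.] n 341 rect c 489.8 -109.9 size 44.3 44.9 ang 88.9 mean [ 487.1 -106.8  
[... 521 characters left out ...]
.7
px [349. 232.] n 200 rect c 504.5 55.7 size 28.4 29.4 ang 82.1 mean [507.   55.9 110.9] circ 15.8
px [269. 219.] n 265 rect c 492.8 -111.9 size 46.7 47.9 ang 88.7 mean [ 502.3 -103.8   85. ] circ 30.8
px [307. 231.] n 288 rect c 499.9 -27.4 size 40.2 48.9 ang 35.1 mean [506.2 -24.7  85. ] circ 25.1
px [348. 246.] n 167 rect c 509.7 57.3 size 26.3 36.6 ang 24.2 mean [514.1  58.5  85.2] circ 18.7
px [169. 185.] n 449 rect c 504.4 -325.1 size 58.6 55.2 ang 52.2 mean [ 506.7 -322.9  101.1] circ 30.5
px [290. 265.] n 228 rect c 554.0 -35.4 size 32.8 32.7 ang 78.5 mean [556.  -34.2  40.9] circ 17.9
px [334. 282.] n 614 rect c 561.3 52.9 size 48.6 50.4 ang 85.7 mean [563.7  53.3  40.9] circ 32.1
```

View pics/scene4.png

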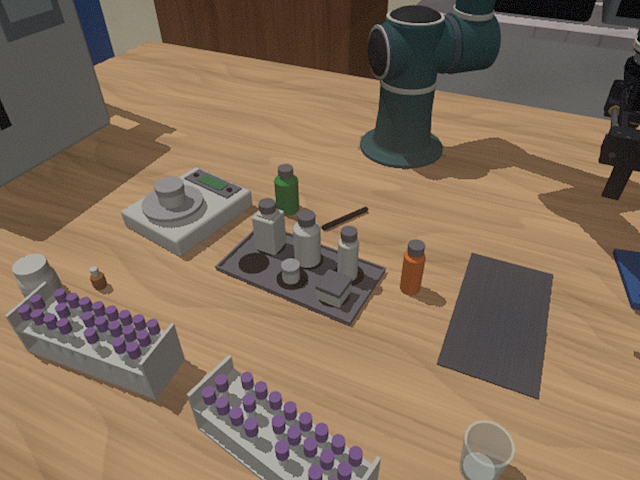

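View pics/top4.png

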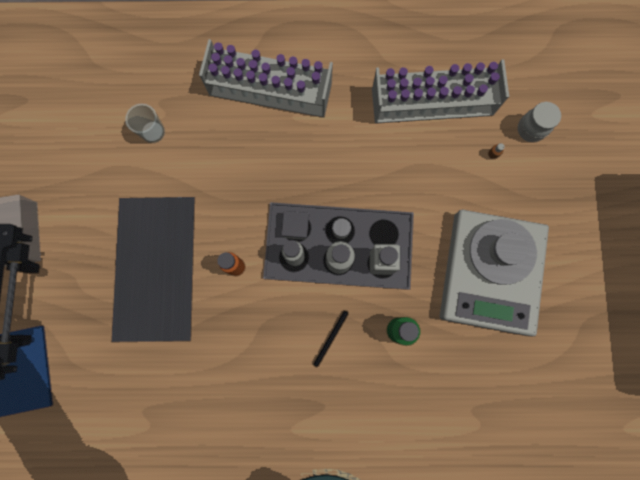

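Both views show all three bottles upright on their own spots (top 292,250; 340,257; 386,258), the jar centred on the pan (511,248), and the pot, slide box and look-alikes unmoved. The gripper is open and clear, so I'll hand in.

```bash
python3 -c "
from cell import r
s=r.get_state(); print(s['time_s'],s['wrist_force']); print(r.finish_job())"
```

```text
70.575 [-0.37554842  0.15847182 -0.3937314 ]
the job is handed in; nothing more can be done
None
```

The jar is on the middle of the balance pan and all three bottles are back on their own spots. I handed the job in at 70.6 s of the 144 s allowed; no verdict is reported. I moved the square, round and slim bottles to the steel plate and lowered the jar onto the pan in 0.5 mm steps until it touched. Only then did I return the bottles: slim, round, then square.

Last checks, all taken from both cameras:
- **Bottles:** each stands upright within about 1 mm of where it started, with its cap top at the same height as before (111 mm).
- **Jar:** it is centred on the pan to about 1 mm, with its lid at 100 mm, as expected for a 60 mm pan.
- **Bystanders:** the pot and slide box show no movement within measuring error (up to about 1.5 mm). The green and orange look-alikes look undisturbed.
- **Forces:** the highest wrist force I read was under 10 N, at the end of each move rather than continuously.

No check failed. The two cameras disagreed by only 1 to 3 mm, which is about their calibration error.

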